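Peel the top sample tray off a clinging nested stack and show it over the viewing panel

ROBOT

A 7-joint arm with a two-finger parallel gripper is mounted at the origin on the work surface. World frame = base frame: x ahead of the robot, y to its left, z up, the work surface at z = 0. Lengths are in m, angles in rad, forces in N, time in s.
With the tool pointing down it reaches from about 0.425 to 0.95 m from the base axis. Payload 16.7 kg.
Tool frame: the origin (TCP) lies midway between the tips of the shut fingers; the grasp point (between the pads) lies 19 mm behind it; z points along the fingers, y is the line along which they close (so a half turn about z gives the same grasp; the last joint's range is limited). The gripper opens to 94 mm and grips with 3 to 60 N. Pads are 16 mm wide; open, the fingers measure 119 mm over their backs; the gripper's body (75 mm by 177 mm) begins 78 mm behind the grasp point.
Start: joints at [-1.345, 0.426, 0.074, 1.606, -0.034, 1.111, -0.067], TCP at [0.248, 0.628, 0.205] pointing down, gripper open.
Joint ranges: [-2.85, 2.85], [-0.5, 2.14], [-1.23, 1.37], [0.21, 2.46], [-1.02, 4.16], [0.16, 2.05], [-2.73, 2.73]. Speed limits (rad/s): [1.89, 1.89, 2.39, 2.39, 3.01, 3.01, 3.01].

INTERFACE

Orientations are given as a rotation vector (axis times angle).
In Python, from plant import ctrl, vision gives the robot as it stands.
- The arm moves only by the shell command python3 -m inch 'ROWS'. ROWS is JSON, a list of rows, each a list of 7 numbers: the turn, a rotation vector about the tool's x, y, z as a fraction of full scale, then the shift along the tool's x, y, z as a fraction of full scale, then the opening, from -1 (shut) to 1 (fully open). In form: [[rx, ry, rz, dx, dy, dz, fingers], ...]. A call has 1 to 10 rows; each row shifts and turns the commanded pose from where the row before left it, along the tool's axes as they then stand; what a row does not reach is not made up. Full scale, the value 1, is 12 cm for a shift and pi rad for a turn. A row lasts 1/12 s, in which the tool goes at most 41.7 mm and 7.16 degrees, less where a joint would pass 70% of its speed; a pose out of reach is approached as far as the arm can. A call with a number of a shift or a turn outside -1 to 1 is refused whole. A call with a gripper value outside its range is refused whole. The fingers move at their own pace and stop on an object; the grip force is fixed at half the most. Time passes only in rows, so rows that do not move let the fingers close. It gives the time, the measured TCP pose, the force, the opening and the grip force at its end, in the units of the state.
- ctrl.get_state(): the state, without advancing time (a new reading comes with each control period).
- vision.grab_frame(name): name is "scene" or "top"; returns a dict with "color" (420x560x3 uint8, red, green, blue), "z_map" (420x560 float32, m along the optical axis (not along the pixel's ray), 0 where there is no reading), "K" (3x3 intrinsics, pixels), "R" (3x3) and "t" (3): a world point X has camera coordinates R X + t. Camera axes: x right, y down, z forward; pixel columns grow to the right and rows downward; lengths in m; the calibration is good to about 2 mm. A picture is of the moment at which its call begins.
- ctrl.finish_job(): hands the job in; it is judged then, once.
The state is a dict: "time": time; "joint_pos": joint angles; "joint_velocities": joint speeds; "tau": joint torques, N m; "eef_pos": TCP position; "eef_rot": TCP orientation; "force": force on the tool from outside, world axes, zero at the start; "wrist_torque": the same for the moment, N m; "gripper_width": finger opening in m; "finger_force": force on a finger pad.
Only numpy, scipy, OpenCV 4.12 (cv2) and the standard library are available. Lean on these libraries where they do the work, as an engineer would, in place of code of your own. Each camera call takes 0.05 s, during which the arm holds its last target. There are 200 camera calls.

TASK

Slide the stack of trays along its guide until it seats firmly against the yellow stop. Then peel off only the white top tray by its red corner tab: raise that corner first while the opposite corner stays down, then draw that one out from under its blue lip, since a straight pull brings up the whole stack, which must stay flat on the guide and at the stop. Finish while holding the white tray in the gripper, level and centred about 10 cm above the white viewing panel, with everything else left undisturbed.

Things in the scene. Friction and masses are not known exactly. Their poses are not given: they have to be found in the camera images.
- guide: Fixed aluminium plate 300 (x) x 114 (y) x 6 mm on the bench with a blue rail 10 mm wide and 18 mm high (from the bench) along each long side, 94 mm between the rails. Origin: centre of the underside; x runs along the rails towards the stop. Place and yaw vary.
- stop: Fixed yellow block across the guide, 14 x 84 x 22 mm, two dark screw heads on top (10 mm high). Origin: middle of the lower edge of the face the stack meets, on the plate (6 mm above the bench); x is the guide's, into the block. Seated: the stack's far face is against it, i.e. the stack's origin at x = -65 mm in this frame. Its place along the guide varies.
- stack: Rest of the stack, loose on the guide between the rails: aluminium block 130 (x) x 88 (y) x 28 mm, on it a fixed blue tray (floor at 32, rim at 36 mm). At its -x -y corner a blue lip overhangs the white flange by 4 mm, 2.5 mm above it, 12 mm along each edge. Two orange catches. About 0.85 kg, slides at about 3 N. Origin: centre of underside, axes as the guide; starts 35 to 90 mm off the stop.
- tray: White formed top tray, 80 g, nested in the blue tray: tub 110 (x) x 68 (y) mm, 11 mm deep, rim flange 120 x 78 mm, 3 mm thick, its top 11 mm above the origin. Origin: centre of its underside; at the start 32 mm above the stack's origin, axes the same. Spring catches snap over its flange at +x and +y, its heel corner is hooked under the blue lip.
- tab (a point): Middle of the red tab, 5 mm below its top: upright fin 26 mm long, 10 mm thick, standing 26 mm above the flange on the tray's +x +y corner; this point is at tray x 49, y 28, z 32 mm. The fin's length runs at 45 degrees between the tray's +x and +y axes; pinch it across its thickness, from above.
- heel (a point): Underside of the tray's tub at the corner diagonally across from the tab (tray x -55, y -34, z 0 mm): the pivot for peeling. Turning tray and gripper together about it, tab side up, takes about 2 N at the tab to snap past the catches. Tilted about 0.3 rad the heel can be drawn out from under the lip: some 20 mm level towards the tab, then up.
- panel: Fixed viewing panel 150 x 150 x 18 mm, grey case with a white top. Origin: centre of its underside. It and the guide may change sides.
- vial: Bystander: small glass jar with blue cap, diameter 28 mm, 42 mm high, between guide and panel. Origin: centre of underside.
- beaker: Bystander: glass beaker, diameter 72 mm, 85 mm high. Origin: centre of underside.
- reagent: Bystander: amber bottle, diameter 72 mm, 150 mm high. Origin: centre of underside.
- tipbox: Bystander: green divided box 85 x 120 x 50 mm. Origin: centre of underside.

How it is judged:
By the outcome, as a careful person would: the job done as asked, in the order asked, and still so for the second after the job is handed in, while the arm keeps its last pose, push and grip.
It also fails if it takes over 64 s, if anything falls off the work surface, if the arm or the gripper's body presses on something with over 40 N, if the wrist force passes 120 N, or if a joint passes its speed limit or range.

## Working session

There is one attempt and no reset: what is moved stays moved. The work goes in short steps, Python scripts to look and compute and a shell command to move; the robot and the scene stay as the last step left them, time stands still between calls to the robot, and variables do not carry over. Pictures are saved under pics/ and viewed, at most 10 in all, crops included, and the job is handed in when it is done.

```bash
ls; mkdir -p pics; python3 - <<'E'
from plant import ctrl, vision
import cv2,numpy as np
for n in("scene","top"):
    f=vision.grab_frame(n); np.savez(f"pics/{n}0.npz",**f)
    cv2.imwrite(f"pics/{n}0.png",f["color"][:,:,::-1]); print(n,f["K"].tolist(),f["R"].round(3).tolist(),f["t"].round(3).tolist())
s=ctrl.get_state(); print(s)
E
```

```text
pics
scene [[468.67017267166113, 0.0, 274.0038816827616], [0.0, 468.67017267166113, 207.46501910180862], [0.0, 0.0, 1.0]] [[0.708, 0.706, 0.009], [0.433, -0.425, -0.795], [-0.557, 0.567, -0.607]] [-0.351, -0.179, 1.403]
top [[405.7835633955591, 0.0, 281.58520696238], [0.0, 405.7835633955591, 211.0869958190789], [0.0, 0.0, 1.0]] [[0.012, -1.0, -0.009], [-0.982, -0.01, -0.189], [0.189, 0.011, -0.982]] [-0.032, 0.514, 1.148]
{'time': 0.1, 'joint_pos': array([-1.34450429,  0.42665465,  0.07386192,  1.60654985, -0.03406734,
        1.11081378, -0.06713749]), 'joint_velocities': array([ 1.20130152e-04, -1.09796796e-03,  2.97816551e-04, -2.89675493e-03,
        2.48325850e-05,  6.46246583e-04, -3.78720480e-04]), 'tau': array([ 6.53609153e-03, -9.37466240e+01,  3.67652357e+00, -4.55041766e+01,
       -4.85059584e-02,  1.69775990e-02,  1.35329307e-05]), 'eef_pos': array([0.2476245 , 0.62750261, 0.20485278]), 'eef_rot': array([-5.86902861e-01, -3.08617639e+00,  1.82501985e-03]), 'force': array([-0.18992226, -0.09428666, -0.14080372]), 'wrist_torque': array([-0.00928259, -0.0320337 , -0.0061441 ]), 'finger_force': 0.0, 'gripper_width': 0.09373614318754948}
```

View pics/top0.png

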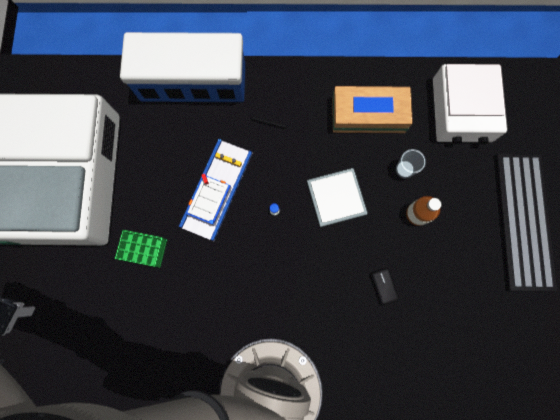

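View pics/scene0.png

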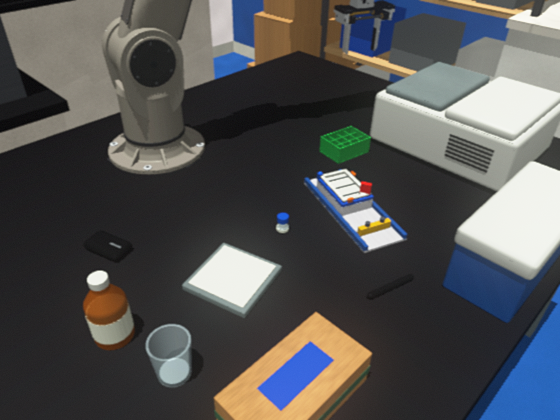

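The top view shows the guide around (216,190), the yellow stop at (230,158), the red tab near (205,180), the vial at (274,209) and the panel at (337,197). The scene view agrees.

```bash
cat > h.py <<'E'
import numpy as np,cv2
from plant import ctrl,vision
from scipy.spatial.transform import Rotation as Ro
def grab(n,save=None):
    f=vision.grab_frame(n)
    if save: cv2.imwrite(save,f["color"][:,:,::-1])
    return f
def cloud(f):
    v,u=np.mgrid[:420,:560]; z=f["z_map"]; K=f["K"]
    c=np.stack([(u-K[0,2])/K[0,0]*z,(v-K[1,2])/K[1,1]*z,z],-1)
    return (c-f["t"])@f["R"]
def plane(f,uv,h):
    uv=np.atleast_2d(uv).astype(float); d=np.c_[uv,np.ones(len(uv))]@np.linalg.inv(f["K"]).T@f["R"]
    o=-f["R"].T@f["t"]; return o+d*((h-o[2])/d[:,2])[:,None]
def hsv(f): return cv2.cvtColor(f["color"],cv2.COLOR_RGB2HSV)
def masks(f):
    H=hsv(f);h,s,v=H[...,0],H[...,1].astype(int),H[...,2].astype(int)
    return dict(blue=(h>100)&(h<130)&(s>120)&(v>60),red=((h<4)|(h>175))&(s>150)&(v>90),
     yellow=(h>18)&(h<32)&(s>140)&(v>100),white=(s<50)&(v>150),orange=(h>=5)&(h<17)&(s>150)&(v>100))
E
python3 - <<'E'
from h import *
for n,box in(("top",(130,170,245,260)),("scene",(165,300,250,410))):
    f=dict(np.load(f"pics/{n}0.npz")); P=cloud(f); M=masks(f)
    r=np.zeros((420,560),bool); r[box[0]:box[2],box[1]:box[3]]=1
    if n=="scene": r[165:180,370:]=0
    for k in("yellow","red","orange"):
        m=M[k]&r; ys,xs=np.where(m); print(n,k,m.sum(),xs.mean().round(1),ys.mean().round(1),np.median(P[m],0).round(4),P[m][:,2].max().round(4))
        if k=="yellow":
            m2=m&(P[...,2]>.024); q=P[m2][:,:2].astype(np.float32); print(cv2.minAreaRect(q))
    m=M["blue"]&r&(P[...,2]<.03)
    # guide outline: everything blue/white in low heights
    g=(M["blue"]|M["white"])&r&(P[...,2]<.025)&(P[...,2]>.002)
    print("guide",cv2.minAreaRect(P[g][:,:2].astype(np.float32)))
    b=M["blue"]&r&(P[...,2]>.01)&(P[...,2]<.024); print("rails",b.sum(),cv2.minAreaRect(P[b][:,:2].astype(np.float32)))
    t=(M["white"])&r&(P[...,2]>.035)&(P[...,2]<.06); print("tray",t.sum(),cv2.minAreaRect(P[t][:,:2].astype(np.float32)),np.median(P[t][:,2]))
    box2=(165,300,230,370) if n=="top" else (240,180,315,285)
    r2=np.zeros_like(r); r2[box2[0]:box2[2],box2[1]:box2[3]]=1
    p=M["white"]&r2; print("panel",p.sum(),np.median(P[p][:,2]),cv2.minAreaRect(P[p][:,:2].astype(np.float32)))
    ys,xs=np.where(p);q=plane(f,np.c_[xs,ys],.018); print(q.mean(0))
    c=f["color"][box[0]-5:box[2]+5,box[1]-5:box[3]+5][:,:,::-1]; c=cv2.resize(c,None,fx=5,fy=5,interpolation=cv2.INTER_CUBIC)
    cv2.imwrite(f"pics/crop_{n}.png",c[:600,:800])
E
```

```text
top yellow 96 228.0 159.5 [0.6792 0.1412 0.0288] 0.038
((0.6806391477584839, 0.142145037651062), (0.08277088403701782, 0.013717188499867916), 68.82379150390625)
top red 32 204.3 178.5 [0.6048 0.2015 0.0756] 0.0808
top orange 17 201.4 194.6 [0.5442 0.242  0.0563] 0.061
guide ((0.5928239822387695, 0.179294615983963), (0.12132086604833603, 0.3050335645675659), 69.01013946533203)
rails 507 ((0.5887141227722168, 0.1780364215373993), (0.11532246321439743, 0.2975078821182251), 68.7594985961914)
tray 999 ((0.5891504883766174, 0.17863693833351135), (0.07914072275161743, 0.20357124507427216), 68.12906646728516) 0.04374943473225863
panel 2230 0.01808582792001758 ((0.4650607705116272, -0.17296309769153595), (0.19116123020648956, 0.39961984753608704), 78.61543273925781)
[ 0.56655997 -0.19316998  0.018     ]
scene yellow 259 373.8 226.7 [0.6861 0.1359 0.0225] 0.035
((0.6847838759422302, 0.13870075345039368), (0.08078465610742569, 0.014536472037434578), 69.18423461914062)
scene red 111 365.7 186.5 [0.6101 0.1992 0.064 ] 0.7123
scene orange 33 351.5 186.5 [0.6    0.1531 0.0516] 0.0564
guide ((0.5931264162063599, 0.17525887489318848), (0.11696771532297134, 0.30271822214126587), 68.9143295288086)
rails 547 ((0.5926294922828674, 0.176086887717247), (0.11714378744363785, 0.30071887373924255), 68.64751434326172)
tray 735 ((0.5908904671669006, 0.17767450213432312), (0.08100277930498123, 0.20682036876678467), 68.46788787841797) 0.041043915797295855
panel 3578 0.016628935489587892 ((0.7705549001693726, -0.408456414937973), (0.19143536686897278, 0.7773911952972412), 43.50724792480469)
[ 0.57523168 -0.20072866  0.018     ]
```

View pics/crop_top.png

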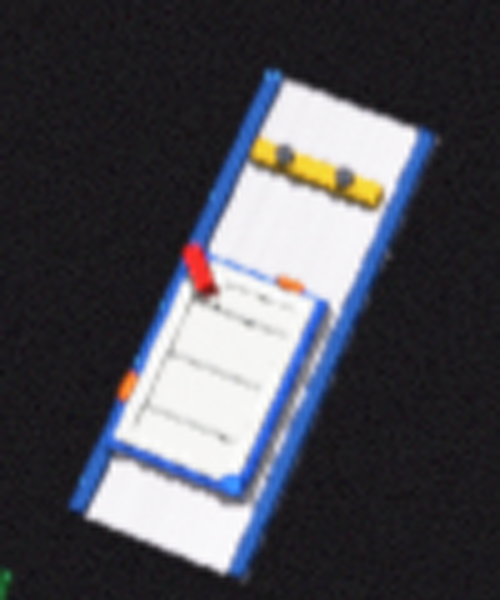

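```bash
python3 - <<'E'
from h import *
a=np.deg2rad(-21.2); G=np.array([[np.cos(a),-np.sin(a)],[np.sin(a),np.cos(a)]]); g0=np.array([.592,.177])
def st(v): return v.min(0).round(4),v.max(0).round(4),((v.min(0)+v.max(0))/2).round(4)
for n in("top","scene"):
    f=dict(np.load(f"pics/{n}0.npz")); P=cloud(f); M=masks(f)
    near=np.linalg.norm(P[...,:2]-g0,axis=-1)<.2
    for k,lo,hi in(("white",.046,.056),("blue",.036,.06),("yellow",.024,.04),("red",.06,.09),("orange",.04,.07),("blue",.012,.024)):
        m=M[k]&near&(P[...,2]>lo)&(P[...,2]<hi); q=(P[m][:,:2]-g0)@G; print(n,k,m.sum(),*st(q),q.mean(0).round(4),np.median(P[m][:,2]))
        ys,xs=np.where(m)
        if k in("white","red"):
            q=(plane(f,np.c_[xs,ys],.049 if k=="white" else .072)[:,:2]-g0)@G; print("   ray",*st(q),q.mean(0).round(4))
    # panel: largest comp around
    r=np.zeros((420,560),np.uint8)
    b=(160,300,232,372) if n=="top" else (240,180,315,285)
    r[b[0]:b[2],b[1]:b[3]]=M["white"][b[0]:b[2],b[1]:b[3]]
    c=max(cv2.findContours(r,0,2)[0],key=cv2.contourArea); q=plane(f,c.reshape(-1,2),.018)[:,:2].astype(np.float32); print("panel",cv2.minAreaRect(q))
    b=(195,262,222,290) if n=="top" else (205,270,235,295)
    m=np.zeros_like(near); m[b[0]:b[2],b[1]:b[3]]=M["blue"][b[0]:b[2],b[1]:b[3]]; print("vial",np.median(P[m],0))
    m=(hsv(f)[...,0]>50)&(hsv(f)[...,0]<75)&(hsv(f)[...,1]>120)&(P[...,2]<.1)&(P[...,2]>.03); q=P[m];print("tipbox",cv2.minAreaRect(q[:,:2].astype(np.float32)))
s=ctrl.get_state(); print((s["eef_pos"][:2]-g0)@G, Ro.from_rotvec(s["eef_rot"]).as_matrix().round(3).tolist())
E
```

```text
top white 352 [-0.1047 -0.0383] [0.0169 0.041 ] [-0.0439  0.0014] [-0.0453  0.0011] 0.049608834427121204
   ray [-0.1043 -0.0376] [0.018  0.0417] [-0.0432  0.002 ] [-0.0452  0.0013]
top blue 213 [-0.1107 -0.1999] [0.0181 0.0453] [-0.0463 -0.0773] [-0.0495 -0.0626] 0.0430026641688866
top yellow 89 [ 0.0884 -0.0418] [0.1021 0.0409] [ 0.0952 -0.0004] [ 0.094  -0.0014] 0.029173113352494846
top red 31 [-0.0068  0.0164] [0.0123 0.0395] [0.0028 0.0279] [0.0028 0.027 ] 0.0755905905028135
   ray [-0.0071  0.0167] [0.013  0.0418] [0.003  0.0292] [0.0033 0.0279]
top orange 16 [-0.0814 -0.0253] [0.0215 0.0462] [-0.03    0.0104] [-0.0396  0.0193] 0.05634746354740182
top blue 495 [-0.1522 -0.0579] [0.1453 0.0575] [-0.0035 -0.0002] [-0.001  -0.0097] 0.01838103310235476
panel ((0.5673415064811707, -0.19300955533981323), (0.14519672095775604, 0.14586307108402252), 15.705647468566895)
vial [ 0.52799912 -0.0033234   0.04208582]
tipbox ((0.6134358644485474, 0.3637874722480774), (0.12533555924892426, 0.5191673636436462), 83.45999145507812)
scene white 233 [-0.1025 -0.04  ] [0.0188 0.0404] [-0.0419  0.000
[... 370 characters left out ...]
 0.0403] [0.0079 0.0285] [0.0085 0.0273] 0.06953029374467337
   ray [-0.0067  0.0069] [0.0298 0.0408] [0.0115 0.0239] [0.0127 0.0241]
scene orange 32 [-0.0783 -0.0299] [0.0251 0.0465] [-0.0266  0.0083] [-0.0211  0.0071] 0.05177846962987204
scene blue 477 [-0.1496 -0.0595] [0.1504 0.0576] [ 0.0004 -0.001 ] [ 0.0384 -0.0177] 0.01590581713312921
panel ((0.5723357796669006, -0.19771891832351685), (0.14404284954071045, 0.14471174776554108), 15.25601863861084)
vial [ 0.5283518  -0.00574458  0.03831859]
tipbox ((0.4042333960533142, 0.3864383399486542), (0.12740948796272278, 0.09218922257423401), 79.640625)
[-0.48398229  0.29547967] [[-0.93, 0.367, -0.0], [0.367, 0.93, -0.001], [-0.0, -0.001, -1.0]]
```

```bash
python3 -m inch '[[0,0,0,-0.174,-0.154,0,-1],[0,0,0,-0.174,-0.154,0,-1],[0,0,0,-0.174,-0.154,0,-1],[0,0,0,-0.174,-0.154,0,-1],[0,0,0,-0.174,-0.154,0,-1],[0,0,0,-0.174,-0.154,0,-1],[0,0,0,-0.174,-0.154,0,-1],[0,0,0,-0.174,-0.154,0,-1]]'
python3 -m inch '[[0,0,0,-0.174,-0.154,0,-1],[0,0,0,-0.174,-0.154,0,-1],[0,0,0,-0.174,-0.154,0,-1],[0,0,0,-0.174,-0.154,0,-1],[0,0,0,-0.174,-0.154,0,-1],[0,0,0,-0.174,-0.154,0,-1],[0,0,0,-0.174,-0.154,0,-1],[0,0,0,-0.174,-0.154,0,-1],[0,0,0,0,0,0,-1],[0,0,0,0,0,0,-1]]'
cat >> h.py <<'E'
a=np.deg2rad(-21.2); G=np.array([[np.cos(a),-np.sin(a)],[np.sin(a),np.cos(a)]]); g0=np.array([.592,.177])
def where():
    s=ctrl.get_state(); R=Ro.from_rotvec(s["eef_rot"]).as_matrix()
    print("t",s["time"],"pos",s["eef_pos"].round(4),"guide",((s["eef_pos"][:2]-g0)@G).round(4),"yaw_x",np.rad2deg(np.arctan2(R[1,0],R[0,0])).round(2),"z",R[:,2].round(3),"F",s["force"].round(2),"w",s["gripper_width"].round(4),"ff",s["finger_force"],"q",s["joint_pos"].round(2))
    return s,R
E
python3 -c "from h import *;where()"
```

```text
time: 0.77
eef_pos: [0.3492, 0.4275, 0.2053]
eef_rot: [-0.587, -3.086, 0.001]
force: [0.4, 0.2, -0.2]
gripper_width: 0.0442
finger_force: 0.0
time: 1.6
eef_pos: [0.4503, 0.229, 0.2054]
eef_rot: [-0.591, -3.085, 0.0]
force: [-0.8, 0.3, -0.0]
gripper_width: 0.0007
finger_force: 0.0Traceback (most recent call last):
  File "<string>", line 1, in <module>
    from h import *;where()
                    ~~~~~^^
  File "h.py", line 23, in where
    print("t",s["time"],"pos",s["eef_pos"].round(4),"guide",((s["eef_pos"][:2]-g0)@G).round(4),"yaw_x",np.rad2deg(np.arctan2(R[1,0],R[0,0])).round(2),"z",R[:,2].round(3),"F",s["force"].round(2),"w",s["gripper_width"].round(4),"ff",s["finger_force"],"q",s["joint_pos"].round(2))
                                                                                                                                                                                                      ^^^^^^^^^^^^^^^^^^^^^^^^
AttributeError: 'float' object has no attribute 'round'
```

```bash
sed -i 's/s\["gripper_width"\].round(4)/round(s["gripper_width"],4)/' h.py
python3 -m inch '[[0,0,0,0,0.02,0.25,-1],[0,0,0,0,0,0.25,-1],[0,0,0,0,0,0.25,-1],[0,0,0,0,0,0.25,-1],[0,0,0,0,0,0.2,-1],[0,0,0,0,0,0.15,-1],[0,0,0,0,0,0.1,-1],[0,0,0,0,0,0.1,-1],[0,0,0,0,0,0,-1]]'
python3 -c "from h import *;where();grab('top','pics/t1.png')"
```

```text
time: 2.35
eef_pos: [0.4491, 0.2329, 0.0173]
eef_rot: [-0.584, -3.084, 0.004]
force: [-0.7, -0.9, 0.6]
gripper_width: 0.0007
finger_force: 0.0
t 2.35 pos [0.4491 0.2329 0.0173] guide [-0.1535  0.0004] yaw_x 158.56 z [-0.003 -0.002 -1.   ] F [-0.66 -0.89  0.62] w 0.0007 ff 0.0 q [-0.79  0.43  0.22  2.14 -0.16  0.6   0.75]
```

```bash
python3 -m inch '[[0,0,0,-0.06,0,0,-1],[0,0,0,-0.06,0,0,-1],[0,0,0,-0.06,0,0,-1],[0,0,0,-0.06,0,0,-1],[0,0,0,-0.03,0,0,-1],[0,0,0,-0.03,0,0,-1],[0,0,0,-0.03,0,0,-1],[0,0,0,-0.03,0,0,-1],[0,0,0,-0.03,0,0,-1],[0,0,0,-0.03,0,0,-1]]'
python3 -m inch '[[0,0,0,-0.035,0,0,-1],[0,0,0,-0.035,0,0,-1],[0,0,0,-0.035,0,0,-1],[0,0,0,-0.035,0,0,-1],[0,0,0,-0.035,0,0,-1],[0,0,0,-0.035,0,0,-1],[0,0,0,0,0,0,-1]]'
python3 -c "from h import *;where()"
```

```text
time: 3.23
eef_pos: [0.4978, 0.2139, 0.0195]
eef_rot: [-0.587, -3.086, 0.0]
force: [-4.8, 2.3, 4.5]
gripper_width: 0.0006
finger_force: 2.5
time: 3.82
eef_pos: [0.5223, 0.2041, 0.0195]
eef_rot: [0.588, 3.085, -0.0]
force: [-0.7, -0.1, 1.1]
gripper_width: 0.0001
finger_force: 0.0
t 3.8167 pos [0.5223 0.2041 0.0195] guide [-0.0748  0.    ] yaw_x 158.42 z [ 0.001 -0.    -1.   ] F [-0.7  -0.11  1.06] w 0.0001 ff 0.0 q [-0.67  0.49  0.23  2.02 -0.17  0.65  0.87]
```

```bash
python3 -m inch '[[0,0,0,-0.03,0,0,-1],[0,0,0,-0.03,0,0,-1],[0,0,0,-0.03,0,0,-1],[0,0,0,-0.03,0,0,-1],[0,0,0,-0.02,0,0,-1],[0,0,0,-0.01,0,0,-1]]'
for i in 1 ; do python3 -m inch '[[0,0,0,-0.015,0,0,-1],[0,0,0,-0.015,0,0,-1]]'; done
python3 -m inch '[[0,0,0,-0.015,0,0,-1],[0,0,0,-0.015,0,0,-1]]'
```

```text
time: 4.32
eef_pos: [0.5383, 0.1978, 0.0194]
eef_rot: [0.587, 3.086, -0.0]
force: [-3.8, 1.7, 1.0]
gripper_width: 0.0003
finger_force: 1.9
time: 4.48
eef_pos: [0.5413, 0.1967, 0.0194]
eef_rot: [-0.587, -3.086, 0.0]
force: [-3.3, 1.7, -0.2]
gripper_width: 0.0005
finger_force: 1.5
time: 4.65
eef_pos: [0.5447, 0.1953, 0.0194]
eef_rot: [-0.587, -3.086, 0.0]
force: [-2.4, 0.2, -1.8]
gripper_width: 0.0004
finger_force: 1.3
```

```bash
python3 -m inch '[[0,0,0,-0.01,0,0,-1],[0,0,0,-0.01,0,0,-1]]'; python3 -m inch '[[0,0,0,-0.01,0,0,-1],[0,0,0,-0.01,0,0,-1]]'
python3 -c "
from h import *;where();f=grab('scene');c=f['color'][150:260,290:420][:,:,::-1];cv2.imwrite('pics/s2.png',cv2.resize(c,None,fx=5,fy=5,interpolation=2))"
```

```text
time: 4.82
eef_pos: [0.5448, 0.1952, 0.0194]
eef_rot: [-0.585, -3.083, 0.001]
force: [-22.2, 6.0, 17.6]
gripper_width: 0.0008
finger_force: 11.1
time: 4.98
eef_pos: [0.5449, 0.1951, 0.0193]
eef_rot: [-0.583, -3.08, 0.001]
force: [-33.2, 10.5, 23.5]
gripper_width: 0.0006
finger_force: 17.4
t 4.9833 pos [0.5449 0.1951 0.0193] guide [-0.0505 -0.0001] yaw_x 158.57 z [-0.007  0.001 -1.   ] F [-33.19  10.53  23.55] w 0.0006 ff 17.428147941827774 q [-0.63  0.52  0.22  1.97 -0.18  0.68  0.91]
```

View pics/s2.png

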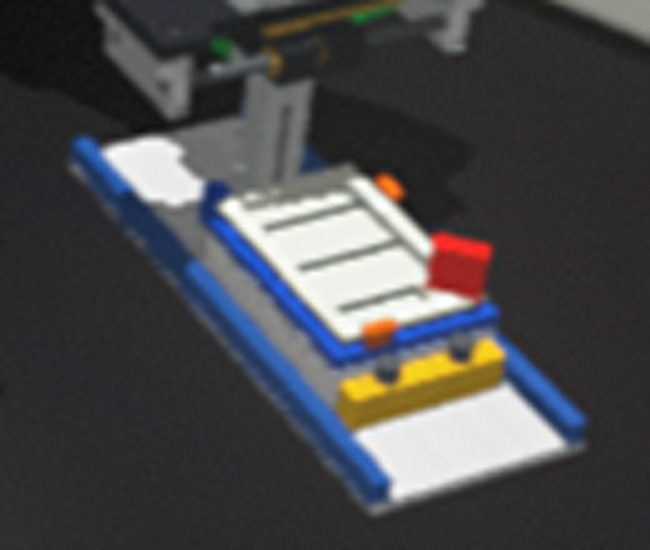

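The scene crop shows the stack flush against the yellow stop (force rose to 35 N there), with the white tray still latched. Backing off and raising.

```bash
python3 -m inch '[[0,0,0,0.02,0,0,-1],[0,0,0,0.02,0,0,-1],[0,0,0,0.05,0,0,-1],[0,0,0,0.1,0,0,-1],[0,0,0,0.1,0,0,-1],[0,0,0,0.1,0,0,-1],[0,0,0,0,0,-0.2,-0.3],[0,0,0,0,0,-0.3,-0.3],[0,0,0,0,0,-0.3,-0.3],[0,0,0,0,0,-0.3,-0.3]]'
python3 -m inch '[[0,0,-0.035,0.2,0,-0.2,-0.3],[0,0,-0.035,0.2,0,0,-0.3],[0,0,-0.035,0,0,0,-0.3],[0,0,-0.035,0,0,0,-0.3],[0,0,-0.035,0,0,0,-0.3],[0,0,-0.035,0,0,0,-0.3],[0,0,-0.035,0,0,0,-0.3],[0,0,-0.005,0,0,0,-0.3],[0,0,0,0,0,0,-0.3]]'
python3 - <<'E'
from h import *
where()
def st(v): return v.min(0).round(4),v.max(0).round(4),v.mean(0).round(4)
L={}
for n in("top","scene"):
    f=grab(n,f"pics/{n}3.png"); np.savez(f"pics/{n}3.npz",**f); P=cloud(f); M=masks(f)
    near=np.linalg.norm(P[...,:2]-g0,axis=-1)<.2
    for k,lo,hi in(("white",.043,.056),("red",.05,.09),("yellow",.024,.036)):
        m=M[k]&near&(P[...,2]>lo)&(P[...,2]<hi); q=(P[m][:,:2]-g0)@G; print(n,k,m.sum(),*st(q),np.median(P[m][:,2]),P[m][:,2].max())
        if k=="red":
            t=m&(P[...,2]>P[m][:,2].max()-.009); ys,xs=np.where(t); q=(plane(f,np.c_[xs,ys],.075)[:,:2]-g0)@G; print("  top face ray",*st(q))
    # depth bias check on guide plate/bench
E
```

```text
time: 5.87
eef_pos: [0.5042, 0.2111, 0.1528]
eef_rot: [-0.586, -3.086, 0.001]
force: [-0.2, 0.3, -0.9]
gripper_width: 0.0237
finger_force: 0.0
time: 6.62
eef_pos: [0.4594, 0.2262, 0.1754]
eef_rot: [-0.636, 3.076, 0.0]
force: [-0.4, -0.7, 0.4]
gripper_width: 0.0329
finger_force: 0.0
t 6.6167 pos [0.4594 0.2262 0.1754] guide [-0.1414 -0.0021] yaw_x -156.62 z [-0.  0. -1.] F [-0.42 -0.69  0.35] w 0.0329 ff 0.0 q [-0.72  0.19  0.16  2.01 -0.04  0.95  1.43]
top white 521 [-0.0357 -0.0391] [0.0877 0.0398] [ 0.028 -0.001] 0.0473415280431691 0.05592440681487288
top red 28 [0.0618 0.017 ] [0.0829 0.0387] [0.072  0.0264] 0.07496351538001278 0.08270950962748516
  top face ray [0.0627 0.0182] [0.0815 0.0395] [0.0731 0.0276]
top yellow 34 [ 0.0958 -0.0413] [0.1011 0.0405] [ 0.0984 -0.0006] 0.02845320763442633 0.032757729229704644
scene white 346 [-0.0338 -0.0408] [0.0877 0.0389] [ 0.0222 -0.0043] 0.047042516289878225 0.053755362124577155
scene red 111 [0.0639 0.0158] [0.0887 0.0404] [0.0779 0.0254] 0.06613390118706929 0.07589993618565441
  top face ray [0.067  0.0121] [0.0947 0.0378] [0.0808 0.0235]
scene yellow 118 [ 0.0902 -0.0427] [0.109  0.0386] [ 0.1007 -0.0042] 0.02636041524643688 0.035662019961034463
```

```bash
python3 -m inch '[[0,0,0,-0.205,-0.156,0,-0.3],[0,0,0,-0.205,-0.156,0,-0.3],[0,0,0,-0.205,-0.156,0,-0.3],[0,0,0,-0.205,-0.156,0,-0.3],[0,0,0,-0.205,-0.156,0.1,-0.3],[0,0,0,-0.205,-0.156,0.2,-0.3],[0,0,0,-0.205,-0.156,0.2,-0.3],[0,0,0,0,0,0.1,-0.3],[0,0,0,0,0,0,-0.3],[0,0,0,0,0,0,-0.3]]'
python3 -c "from h import *;where()"
```

```text
time: 7.55
eef_pos: [0.6692, 0.1744, 0.1028]
eef_rot: [0.636, -3.074, 0.0]
force: [0.0, -0.2, -0.1]
gripper_width: 0.0329
finger_force: 0.0
t 7.55 pos [0.6692 0.1744 0.1028] guide [0.0729 0.0255] yaw_x -156.62 z [-0.002 -0.001 -1.   ] F [ 0.02 -0.2  -0.1 ] w 0.0329 ff 0.0 q [-0.49  0.56  0.2   1.66 -0.13  0.94  1.74]
```

```bash
python3 -m inch '[[0,0,-0.002,-0.012,0.012,0.1,-0.3],[0,0,0,0,0,0.1,-0.3],[0,0,0,0,0,0.1,-0.4],[0,0,0,0,0,0.06,-0.5],[0,0,0,0,0,0.045,-0.55],[0,0,0,0,0,0,-0.6],[0,0,0,0,0,0,-0.62],[0,0,0,0,0,0,-0.62]]'
python3 - <<'E'
from h import *
where()
f=grab('scene');g=grab('top');c=f['color'][150:250,320:420][:,:,::-1];d=g['color'][130:230,170:270][:,:,::-1]
cv2.imwrite('pics/s4.png',cv2.resize(np.hstack([c,d]),None,fx=4,fy=4,interpolation=2))
E
```

```text
time: 8.22
eef_pos: [0.6713, 0.1762, 0.0553]
eef_rot: [-0.648, 3.073, -0.0]
force: [0.2, -0.8, 0.4]
gripper_width: 0.0178
finger_force: 0.0
t 8.2167 pos [0.6713 0.1762 0.0553] guide [0.0742 0.0279] yaw_x -156.18 z [ 0.001  0.    -1.   ] F [ 0.24 -0.82  0.36] w 0.0178 ff 0.0 q [-0.48  0.61  0.19  1.68 -0.14  0.86  1.75]
```

View pics/s4.png

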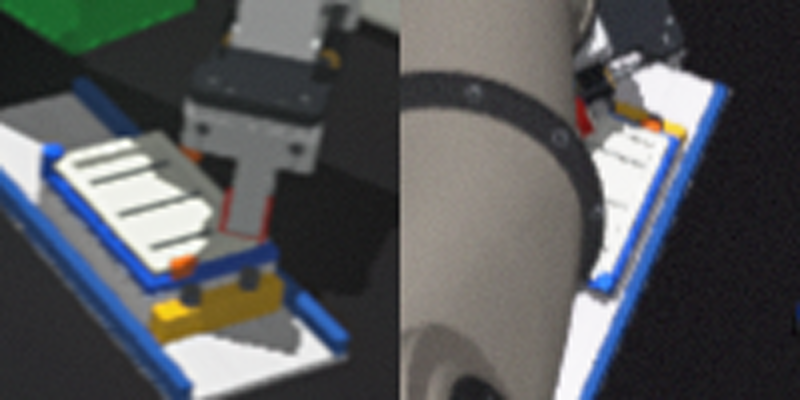

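The left half (scene) shows the finger centred over the red fin (~(245,215)), and the right half shows the stack still at the stop. Closing in small steps.

```bash
python3 -m inch '[[0,0,0,0,0,0.016,-0.66],[0,0,0,0,0,0,-0.68],[0,0,0,0,0,0,-0.68]]'; python3 -m inch '[[0,0,0,0,0,0,-0.72],[0,0,0,0,0,0,-0.72]]'; python3 -m inch '[[0,0,0,0,0,0,-0.75],[0,0,0,0,0,0,-0.75]]'
```

```text
time: 8.57
eef_pos: [0.6709, 0.1762, 0.053]
eef_rot: [0.648, -3.074, 0.0]
force: [-0.7, -0.5, 1.1]
gripper_width: 0.015
finger_force: 0.0
time: 8.73
eef_pos: [0.671, 0.1762, 0.053]
eef_rot: [-0.648, 3.074, -0.0]
force: [-0.4, -0.2, 0.7]
gripper_width: 0.0135
finger_force: 0.0
time: 8.9
eef_pos: [0.671, 0.1762, 0.053]
eef_rot: [-0.648, 3.074, -0.0]
force: [-0.5, -0.3, 0.5]
gripper_width: 0.0119
finger_force: 0.0
```

```bash
python3 -m inch '[[0,0,0,0,0,0,-0.8],[0,0,0,0,0,0,-1],[0,0,0,0,0,0,-1],[0,0,0,0,0,0,-1]]'; python3 - <<'E'
from h import *
s,R=where()
# tool grasp point = TCP - 19mm*z ; heel in tool frame
yaw=np.deg2rad(-21.2)
T=np.array([[np.cos(yaw),-np.sin(yaw),0],[np.sin(yaw),np.cos(yaw),0],[0,0,1]])
p=s["eef_pos"]; tray0=np.r_[p[:2],0]-T@np.array([.049,.028,0]); tray0[2]=.038
heel=tray0+T@np.array([-.055,-.034,0])
print("tray0",tray0,"heel",heel)
d=R.T@(heel-p); print("heel in tool",d)
# axis: perpendicular to diagonal horizontally, tab side up
u=(p-heel)*[1,1,0]; u/=np.linalg.norm(u); w=np.cross(u,[0,0,1]); wt=R.T@w; print("axis tool",wt, "u tool",R.T@u)
for deg in (1,2,3):
    th=np.deg2rad(deg); 
    Rr=Ro.from_rotvec(wt*th); sh=d-Rr.apply(d)
    print(deg,"turn",(wt*th/np.pi).round(4),"shift",(sh/.12).round(4))
E
```

```text
time: 9.23
eef_pos: [0.6709, 0.1762, 0.0529]
eef_rot: [0.648, -3.074, 0.0]
force: [0.0, 1.3, -0.4]
gripper_width: 0.0102
finger_force: 30.0
t 9.2333 pos [0.6709 0.1762 0.0529] guide [0.0739 0.0278] yaw_x -156.17 z [-0. -0. -1.] F [ 0.02  1.29 -0.35] w 0.0102 ff 29.9990513920784 q [-0.48  0.61  0.19  1.68 -0.14  0.86  1.75]
tray0 [0.61513913 0.16781713 0.038     ] heel [0.55156609 0.15600747 0.038     ]
heel in tool [0.11736564 0.02975092 0.01493942]
axis tool [ 2.45713590e-01 -9.69342473e-01  3.32750620e-05] u tool [-9.69342472e-01 -2.45713592e-01 -5.21010275e-05]
1 turn [ 0.0014 -0.0054  0.    ] shift [ 0.0023  0.0006 -0.0176]
2 turn [ 0.0027 -0.0108  0.    ] shift [ 0.0048  0.0012 -0.0351]
3 turn [ 0.0041 -0.0162  0.    ] shift [ 0.0077  0.0019 -0.0526]
```

```bash
python3 -m inch '[[0.0014,-0.0054,0,0.0023,0.0006,-0.0176,-1],[0.0014,-0.0054,0,0.0023,0.0006,-0.0176,-1],[0.0014,-0.0054,0,0.0023,0.0006,-0.0176,-1],[0.0014,-0.0054,0,0.0023,0.0006,-0.0176,-1],[0,0,0,0,0,0,-1]]'
python3 -m inch '[[0.0014,-0.0054,0,0.0023,0.0006,-0.0176,-1],[0.0014,-0.0054,0,0.0023,0.0006,-0.0176,-1],[0.0014,-0.0054,0,0.0023,0.0006,-0.0176,-1],[0.0014,-0.0054,0,0.0023,0.0006,-0.0176,-1],[0,0,0,0,0,0,-1]]'
python3 - <<'E'
from h import *
where()
f=grab('scene');g=grab('top');c=f['color'][150:250,320:420][:,:,::-1];d=g['color'][130:230,170:270][:,:,::-1]
cv2.imwrite('pics/s5.png',cv2.resize(np.hstack([c,d]),None,fx=4,fy=4,interpolation=2))
E
```

```text
time: 9.65
eef_pos: [0.6693, 0.1759, 0.0621]
eef_rot: [-0.634, 3.003, -0.005]
force: [0.5, 0.3, -1.2]
gripper_width: 0.0096
finger_force: 30.0
time: 10.07
eef_pos: [0.6672, 0.1756, 0.0701]
eef_rot: [-0.619, 2.935, -0.01]
force: [0.3, 0.0, -0.5]
gripper_width: 0.0094
finger_force: 30.0
t 10.0667 pos [0.6672 0.1756 0.0701] guide [0.0706 0.0259] yaw_x -156.03 z [ 0.14   0.023 -0.99 ] F [ 0.31  0.02 -0.53] w 0.0094 ff 29.997765719890594 q [-0.52  0.52  0.2   1.81 -0.12  0.68  1.73]
```

View pics/s5.png

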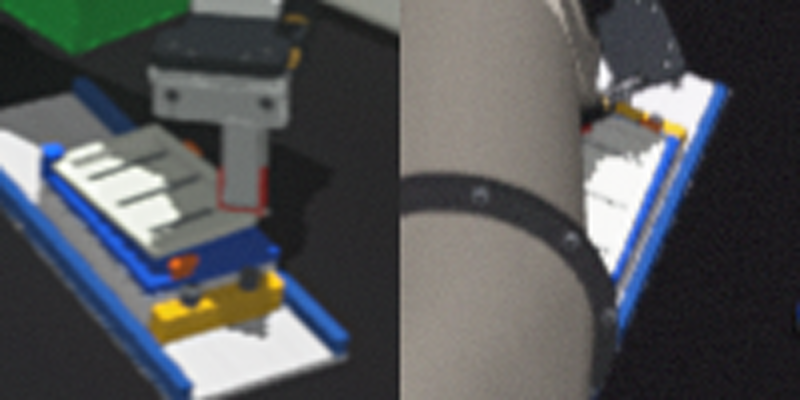

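Scene half: the tray's tab side is raised and clear of the catches, heel under the lip, stack flush at the stop. Continue to ~0.3 rad, then draw out.

```bash
python3 -m inch '[[0.0026,-0.0102,0,0.0045,0.0011,-0.0334,-1],[0.0026,-0.0102,0,0.0045,0.0011,-0.0334,-1],[0.0026,-0.0102,0,0.0045,0.0011,-0.0334,-1],[0.0026,-0.0102,0,0.0045,0.0011,-0.0334,-1],[0.0026,-0.0102,0,0.0045,0.0011,-0.0334,-1],[0,0,0,0,0,0,-1]]'
python3 -m inch '[[0,0,0,-0.023,-0.006,0.0075,-1],[0,0,0,-0.023,-0.006,0.0075,-1],[0,0,0,-0.023,-0.006,0.0075,-1],[0,0,0,-0.023,-0.006,0.0075,-1],[0,0,0,0,0,0,-1]]'
python3 -c "from h import *;where()"
```

```text
time: 10.67
eef_pos: [0.6603, 0.1745, 0.089]
eef_rot: [-0.585, 2.774, -0.019]
force: [1.1, 0.1, -1.5]
gripper_width: 0.0097
finger_force: 30.0
time: 11.08
eef_pos: [0.6736, 0.1763, 0.0884]
eef_rot: [-0.585, 2.776, -0.02]
force: [0.4, -1.5, -0.1]
gripper_width: 0.0097
finger_force: 30.0
t 11.0833 pos [0.6736 0.1763 0.0884] guide [0.0764 0.0289] yaw_x -155.51 z [ 0.297  0.049 -0.954] F [ 0.43 -1.52 -0.06] w 0.0097 ff 30.00509262084961 q [-0.57  0.45  0.23  1.93 -0.08  0.48  1.68]
```

```bash
python3 -m inch '[[0,0,0,-0.023,-0.006,0.0075,-1],[0,0,0,-0.023,-0.006,0.0075,-1],[0,0,0,-0.023,-0.006,0.0075,-1],[0,0,0,-0.023,-0.006,0.0075,-1],[0,0,0,0,0,0,-1]]'
python3 -m inch '[[0,0,0,-0.01,-0.0025,-0.032,-1],[0,0,0,-0.01,-0.0025,-0.032,-1],[0,0,0,-0.01,-0.0025,-0.032,-1],[0,0,0,0,0,0,-1]]'
python3 -m inch '[[0,0,0,-0.01,-0.0025,-0.032,-1],[0,0,0,-0.02,-0.005,-0.064,-1],[0,0,0,-0.03,-0.0075,-0.095,-1],[0,0,0,0,0,0,-1]]'
python3 - <<'E'
from h import *
where()
f=grab('scene');g=grab('top');c=f['color'][120:250,290:420][:,:,::-1];d=g['color'][120:250,160:290][:,:,::-1]
cv2.imwrite('pics/s6.png',cv2.resize(np.hstack([c,d]),None,fx=3,fy=3,interpolation=2))
E
```

```text
time: 11.5
eef_pos: [0.6851, 0.178, 0.0885]
eef_rot: [-0.585, 2.775, -0.02]
force: [-1.2, -3.8, -1.9]
gripper_width: 0.0094
finger_force: 30.2
time: 11.83
eef_pos: [0.6855, 0.1791, 0.1024]
eef_rot: [-0.585, 2.773, -0.018]
force: [0.2, 0.2, -0.9]
gripper_width: 0.01
finger_force: 30.0
time: 12.17
eef_pos: [0.6862, 0.1789, 0.128]
eef_rot: [-0.584, 2.772, -0.018]
force: [0.4, 0.6, -0.7]
gripper_width: 0.0097
finger_force: 30.0
t 12.1667 pos [0.6862 0.1789 0.128 ] guide [0.0871 0.0358] yaw_x -155.51 z [ 0.3    0.05  -0.953] F [ 0.36  0.58 -0.75] w 0.0097 ff 29.997750520706177 q [-0.57  0.41  0.25  1.88 -0.07  0.56  1.68]
```

View pics/s6.png

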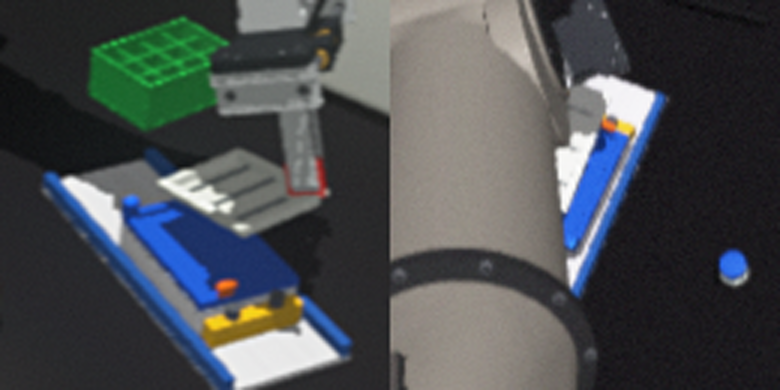

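The tray is out and lifted clear; the stack lies flat against the stop and the vial is untouched. Raise, then level.

```bash
python3 -m inch '[[0,0,0,-0.03,-0.0075,-0.095,-1],[0,0,0,-0.03,-0.0075,-0.095,-1],[0,0,0,-0.03,-0.0075,-0.095,-1],[0,0,0,-0.03,-0.0075,-0.095,-1],[0,0,0,-0.03,-0.0075,-0.095,-1],[-0.0048,0.0188,0,0,0,0,-1],[-0.0048,0.0188,0,0,0,0,-1],[-0.0048,0.0188,0,0,0,0,-1],[-0.0048,0.0188,0,0,0,0,-1],[-0.0048,0.0188,0,0,0,0,-1]]'
python3 -m inch '[[0,0,0,0,0,0,-1],[0,0,0,0,0,0,-1]]'
python3 - <<'E'
from h import *
s,R=where(); print("world tool axes",R.round(3).tolist())
t=np.array([.570,-.195,0])+np.r_[G@[.049,.028],0]; t[2]=s["eef_pos"][2]
print(t,"delta tool/.12",(R.T@(t-s["eef_pos"])/.12).round(3))
E
```

```text
time: 13.1
eef_pos: [0.6855, 0.1789, 0.1864]
eef_rot: [0.649, -3.073, -0.0]
force: [-0.0, -1.0, -1.3]
gripper_width: 0.0096
finger_force: 30.0
time: 13.27
eef_pos: [0.686, 0.1786, 0.1848]
eef_rot: [-0.648, 3.072, -0.002]
force: [-0.4, -0.5, -1.2]
gripper_width: 0.0097
finger_force: 30.0
t 13.2667 pos [0.686  0.1786 0.1848] guide [0.087  0.0355] yaw_x -156.19 z [ 0.002 -0.001 -1.   ] F [-0.42 -0.55 -1.15] w 0.0097 ff 29.99778538942337 q [-0.52  0.5   0.24  1.55 -0.13  1.1   1.74]
world tool axes [[-0.915, -0.404, 0.002], [-0.404, 0.915, -0.001], [-0.002, -0.001, -1.0]]
[ 0.62580935 -0.18661454  0.18484243] delta tool/.12 [ 1.687 -2.582  0.   ]
```

```bash
python3 -m inch '[[0,0,0,0.04,-0.06,0,-1],[0,0,0,0.08,-0.12,0,-1],[0,0,0,0.09,-0.14,0,-1],[0,0,0,0.09,-0.14,0,-1],[0,0,0,0.09,-0.14,0,-1],[0,0,0,0.09,-0.14,0,-1],[0,0,0,0.09,-0.14,0,-1],[0,0,0,0.09,-0.14,0,-1],[0,0,0,0.09,-0.14,0,-1],[0,0,0,0.09,-0.14,0,-1]]'
python3 -m inch '[[0,0,0,0.09,-0.14,0,-1],[0,0,0,0.09,-0.14,0,-1],[0,0,0,0.09,-0.14,0,-1],[0,0,0,0.09,-0.14,0,-1],[0,0,0,0.09,-0.14,0,-1],[0,0,0,0.09,-0.14,0,-1],[0,0,0,0.09,-0.14,0,-1],[0,0,0,0.08,-0.12,0,-1],[0,0,0,0.06,-0.08,0,-1],[0,0,0,0.03,-0.04,0,-1]]'
python3 -m inch '[[0,0,0,0,0,0.1,-1],[0,0,0,0,0,0.1,-1],[0,0,0,0,0,0.1,-1],[0,0,0,0,0,0.1,-1],[0,0,0,0,0,0,-1],[0,0,0,0,0,0,-1]]'
python3 - <<'E'
from h import *
s,R=where()
t=np.array([.570,-.195,0])+np.r_[G@[.049,.028],0]; t[2]=.133
print("delta tool/.12",(R.T@(t-s["eef_pos"])/.12).round(3))
f=grab('scene','pics/s7.png');g=grab('top','pics/t7.png')
for n,f in(("scene",f),("top",g)):
    P=cloud(f);M=masks(f); m=M["white"]|(hsv(f)[...,1]<60)
    m&=(P[...,2]>.09)&(P[...,2]<.145)&(np.linalg.norm(P[...,:2]-[.57,-.195],axis=-1)<.09)
    # red tab and tray plane
    q=P[m]; A=np.c_[q[:,:2]-[.57,-.195],np.ones(len(q))]
    for _ in range(6):
        c=np.linalg.lstsq(A,q[:,2],rcond=None)[0]; r=abs(A@c-q[:,2]); k=r<max(.003,np.median(r)*1.5); A,q=A[k],q[k]
    print(n,m.sum(),k.sum(),"slope,z",c.round(4),"rect",cv2.minAreaRect(q[:,:2].astype(np.float32)))
E
```

```text
time: 14.1
eef_pos: [0.6548, -0.0075, 0.1855]
eef_rot: [-0.646, 3.072, -0.001]
force: [-0.6, -0.1, -0.9]
gripper_width: 0.0095
finger_force: 30.0
time: 14.93
eef_pos: [0.6259, -0.1804, 0.1855]
eef_rot: [-0.644, 3.074, -0.002]
force: [0.8, -0.3, -0.4]
gripper_width: 0.0103
finger_force: 30.0
time: 15.43
eef_pos: [0.6271, -0.1767, 0.1356]
eef_rot: [0.649, -3.072, -0.0]
force: [-0.0, -0.2, -0.5]
gripper_width: 0.0096
finger_force: 30.0
t 15.4333 pos [ 0.6271 -0.1767  0.1356] guide [ 0.1606 -0.3171] yaw_x -156.13 z [-0.001 -0.    -1.   ] F [-0.01 -0.24 -0.47] w 0.0096 ff 29.99775320291519 q [-0.06  0.47  0.31  1.74 -0.17  0.96  2.31]
delta tool/.12 [ 0.043 -0.071  0.022]
scene 1184 712 slope,z [ 0.0066 -0.124   0.1245] rect ((0.5734916925430298, -0.1900937557220459), (0.07289355248212814, 0.11623439192771912), 70.0683364868164)
top 0 0 slope,z [0. 0. 0.] rect ((0.0, 0.0), (0.0, 0.0), 0.0)
  return _methods._mean(a, axis=axis, dtype=dtype,
  ret = ret.dtype.type(ret / rcount)
```

View pics/s7.png

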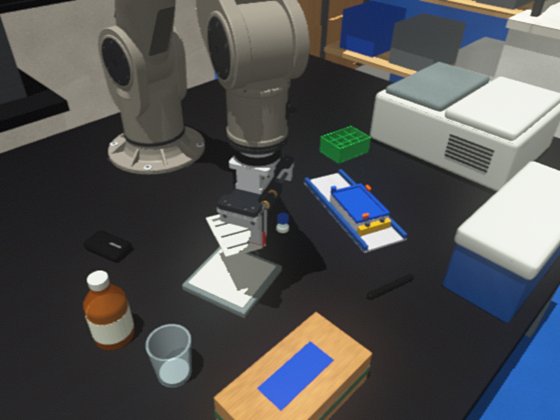

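View pics/t7.png

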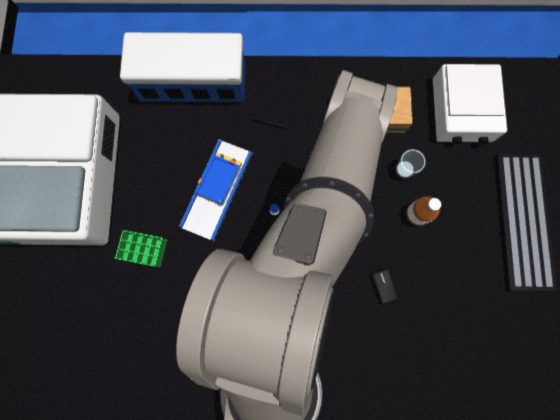

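```bash
python3 - <<'E'
from h import *
f=grab('scene','pics/s8.png'); P=cloud(f); H=hsv(f)
def prof(P,m,c,lo,hi):
    q=P[m]; l=(q[:,:2]-c)@G
    for xa in np.arange(-.07,.07,.02):
        row=[]
        for ya in np.arange(-.05,.05,.0125):
            k=(l[:,0]>=xa)&(l[:,0]<xa+.02)&(l[:,1]>=ya)&(l[:,1]<ya+.0125)&(q[:,2]>lo)&(q[:,2]<hi); row.append(f"{1e3*np.median(q[k,2]):6.1f}({k.sum():2d})" if k.sum()>3 else "   -      ")
        print(f"x{xa*1e3:5.0f}"," ".join(row))
m=(H[...,1]<70)&(H[...,2]>60)
s,R=where(); c=s["eef_pos"][:2]-G@[.049,.028]
print("now, columns y=-50..50"); prof(P,m,c,.09,.15)
f0=dict(np.load("pics/scene3.npz")); P0=cloud(f0);H0=hsv(f0)
print("ref"); prof(P0,(H0[...,1]<70)&(H0[...,2]>60),g0+G@[.025,0],.03,.06)
E
```

```text
t 15.5833 pos [ 0.6279 -0.1774  0.1374] guide [ 0.1616 -0.3174] yaw_x -156.17 z [ 0.001 -0.    -1.   ] F [ 1.09  0.33 -1.09] w 0.0096 ff 29.997764825820923 q [-0.06  0.47  0.31  1.74 -0.17  0.96  2.31]
now, columns y=-50..50
x  -70    -        131.3(24)  130.4(27)    -          -          -          -          -      
x  -50  131.6( 7)  131.6(36)  124.5(46)  124.2(20)    -          -          -          -      
x  -30  131.1( 7)  130.9(35)  124.0(46)  123.9(40)  123.6(33)  123.5(13)    -          -      
x  -10  131.2( 8)  130.9(36)  124.4(43)  124.4(48)  124.2(40)  124.5(39)  123.7(16)    -      
x   10  131.6(10)  131.4(38)  123.8(47)  124.0(43)  124.2(48)  123.8(40)    -          -      
x   30  131.4( 9)  131.4(39)  125.0(34)  124.8(34)  124.7(36)  128.3(21)    -          -      
x   50  132.4( 6)  131.7(39)  131.6(36)  130.8(38)  131.5(38)  132.2(53)  129.8(20)    -      
x   70    -          -          -          -          -          -          -          -      
ref
x  -70   31.7( 6)   47.7(14)   46.1(18)   46.2(19)   47.0(17)   46.5(17)   46.1(11)    -      
x  -50   43.0( 7)   46.5(20)   40.3(24)   41.2(25)   40.8(29)   40.9(27)   43.5(37)   47.4( 4)
x  -30   44.5( 8)   47.3(19)   39.6(24)   39.5(28)   39.7(24)   39.2(26)   42.1(35)   46.2( 5)
x  -10   47.6(11)   47.2(17)   39.7(23)   39.9(23)   39.5(25)   39.9(21)   44.0(36)   47.0( 4)
x   10   46.9( 5)   46.7(22)   40.0(26)   39.6(27)   39.4(27)   39.3(27)   40.7(26)    -      
x   30   45.5(14)   46.9(16)   40.5(20)   40.1(19)   39.8(20)   43.8(17)    -          -      
x   50   46.9(10)   47.0(19)   42.1( 6)   46.0(18)   46.4(18)   46.5(24)   36.7(10)    -      
x   70    -          -         35.9(12)    -          -         36.9(16)    -          -
```

```bash
python3 -m inch '[[0,0,0,0.022,-0.036,0.015,-1],[0,0,0,0.022,-0.036,0.015,-1],[0,0,0,0,0,0,-1],[0,0,0,0,0,0,-1],[0,0,0,0,0,0,-1],[0,0,0,0,0,0,-1]]'
python3 - <<'E'
from h import *
s,R=where(); t=np.array([.570,-.195,0])+np.r_[G@[.049,.028],0]; t[2]=.133
print("err mm",((s["eef_pos"]-t)*1e3).round(1))
for n in("top","scene"):
    f=grab(n); P=cloud(f); M=masks(f); near=np.linalg.norm(P[...,:2]-g0,axis=-1)<.17
    for k,lo,hi in(("blue",.035,.05),("yellow",.02,.04)):
        m=M[k]&near&(P[...,2]>lo)&(P[...,2]<hi); q=(P[m][:,:2]-g0)@G; print(n,k,q.min(0).round(4),q.max(0).round(4))
E
```

```text
time: 16.08
eef_pos: [0.6262, -0.1874, 0.1334]
eef_rot: [-0.648, 3.073, -0.001]
force: [-0.6, 0.1, -0.8]
gripper_width: 0.0095
finger_force: 30.0
t 16.0833 pos [ 0.6262 -0.1874  0.1334] guide [ 0.1637 -0.3274] yaw_x -156.17 z [ 0.001 -0.    -1.   ] F [-0.65  0.14 -0.79] w 0.0095 ff 29.99776393175125 q [-0.04  0.47  0.31  1.74 -0.17  0.96  2.33]
err mm [ 0.4 -0.8  0.4]
top blue [-0.043  -0.0443] [0.0912 0.0483]
top yellow [ 0.0946 -0.0409] [0.1018 0.041 ]
scene blue [-0.0407 -0.0461] [0.0933 0.0475]
scene yellow [ 0.09   -0.0438] [0.1084 0.038 ]
```

```bash
python3 - <<'E'
from h import *
for n in("top","scene"):
  for lab,f in(("before",dict(np.load(f"pics/{n}3.npz"))),("now",grab(n))):
    P=cloud(f); M=masks(f); near=np.linalg.norm(P[...,:2]-g0,axis=-1)<.17
    m=M["blue"]&near&(P[...,2]>.035)&(P[...,2]<.05); q=(P[m][:,:2]-g0)@G; print(n,lab,np.percentile(q,[1,99],axis=0).round(4).tolist())
    # gap between front face and stop along guide centre
    c=f["color"][135:185,200:260] if n=="top" else f["color"][195:250,330:410]; cv2.imwrite(f"pics/g_{n}_{lab}.png",c[:,:,::-1])
a=[cv2.resize(cv2.imread(f"pics/g_scene_{l}.png"),None,fx=5,fy=5,interpolation=2) for l in("before","now")]
cv2.imwrite("pics/gap.png",np.hstack(a))
E
```

```text
top before [[-0.0411, -0.0442], [0.0884, 0.044]]
top now [[-0.0404, -0.0426], [0.0864, 0.0448]]
scene before [[-0.0317, -0.0455], [0.0933, 0.0412]]
scene now [[-0.0378, -0.0436], [0.0919, 0.0451]]
```

View pics/gap.png

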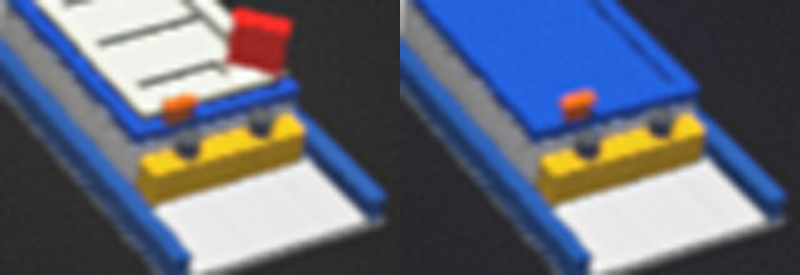

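Before (left) and now (right), the stack's front corner sits at the same place, (135,135) in each half, flush against the stop. Handing in.

```bash
python3 -c "from plant import ctrl;print(ctrl.finish_job())"
```

```text
the job is handed in; nothing more can be done
None
```

I handed the job in at about 16 s of the 64 s: the stack is seated at the stop, and the white tray was peeled off by its tab and is held level, centred to within about 3 mm by camera, about 10 cm above the panel.

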